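# Hang the orange test weight on the load-cell stand

## Task

Pick the test weight with the orange handle out of the cluttered blue crate, where it lies flat, and hang it by its handle on the red hook of the load-cell test stand, so that it hangs upright and still with the hook carrying it. You may set it down on the way, for instance upright on the red mat to take a new grip. Leave the other weights and the aluminium bars in the crate, and do not disturb the jar, the screwdriver or the loose bar on the bench.

Things in the scene. Friction and masses are not known exactly. Their poses are not given: they have to be found in the camera images.
- weight_orange: Test weight to hang: dark steel block 58 (x) x 48 (y) x 30 (z) mm with an orange loop handle at its +x end, 113 mm long in all, about 0.75 kg; lies flat at the start. Origin: middle of the base face (end away from the handle), on the underside as it lies; +x runs to the handle, z up as it lies; block x 0..58, y +-24, z 0..30 mm. Stands steadily on its base face (x up)
- weight_orange_crown (a point): point under the peak of the orange handle, at (98, 0, 15) mm in the weight's frame; the hook bar's axis lies here when it hangs. Handle: flat, house-shaped, 10 mm thick (z 10..20), 48 mm wide; side bars 8 mm wide (x 58..98, outer faces y +-24), roof to an outer peak at x = 113; window 32 mm wide, from x = 58 to its inner peak at 103
- weight_white: Leave in the crate: same shape as the orange one, handle white; same origin and axes
- weight_green: Leave in the crate: same shape as the orange one, handle green; same origin and axes
- crate: fixed blue open crate, 340 (x) x 290 (y) x 60 mm high, walls and floor 6 mm thick (inner floor at z = 6 mm); origin at the centre of its underside
- stand: fixed test stand: origin on the bench straight below the hook's seat; the hook points to its -x. A level aluminium load cell, 28 mm square, centred 200 mm above the bench, juts from a grey column (x 172..218, y +-25, top at 232 mm) to x = 32 mm; the red hook continues from its end. Grey base plate x 100..250, y +-65, 15 mm high
- hook_seat (a point): middle of the hook's level bar, on its axis: red round bar 8 mm thick along the stand's x, 200 mm above the bench, free from x = +26 to the upturned tip at -32 mm; a handle may hang anywhere on it. Axes as the stand's
- hook_tip (a point): top of the hook's upturned tip, 36 mm in front of the seat (stand -x) and 20 mm above the bar's axis
- mat: fixed red mat on the bench, 170 (x) x 160 (y) x 2 mm, origin at the centre of its underside; a free place to set things down
- flux: bystander on the bench: amber jar with black cap, 52 mm across, 75 mm high, origin at the centre of its underside
- driver: bystander on the bench: screwdriver with an orange handle, about 200 mm, lying along its own x
- bar_a: aluminium load-cell bar with dark holes and two copper gauges, 120 (x) x 25 x 25 mm, origin at the centre of its underside; a bystander in the crate
- bar_b: aluminium load-cell bar with dark holes and two copper gauges, 120 (x) x 25 x 25 mm, origin at the centre of its underside; a bystander in the crate
- bar_c: aluminium load-cell bar with dark holes and two copper gauges, 120 (x) x 25 x 25 mm, origin at the centre of its underside; a bystander in the crate
- bar_d: aluminium load-cell bar with dark holes and two copper gauges, 120 (x) x 25 x 25 mm, origin at the centre of its underside; a bystander in the crate
- bar_e: aluminium load-cell bar with dark holes and two copper gauges, 120 (x) x 25 x 25 mm, origin at the centre of its underside; a bystander on the bench
Things that resemble listed ones, but are neither listed nor needed, are in the scene too. Leave any purple look-alike of the weight_white alone. Leave any yellow look-alike of the weight_orange alone.

How it is judged:
By the outcome, as a careful person would: the job done as asked, in the order asked, and still so for the second after the job is handed in, with the robot touching nothing.
It also fails if it takes over 58 s, if anything falls off the work surface, if the arm or the gripper's body presses on something with over 40 N, if the wrist force passes 120 N, or if a joint passes its speed limit or range.

## Robot

A 6-joint arm with a two-finger parallel gripper is mounted at the origin on the work surface. World frame = base frame: x ahead of the robot, y to its left, z up, the work surface at z = 0. Lengths are in m, angles in degrees, forces in N, time in s.
With the tool pointing down it reaches from about 0.375 to 0.9 m from the base axis. Payload 3.1 kg.
Tool frame: the origin (TCP) lies midway between the tips of the shut fingers; the grasp point (between the pads) lies 19 mm behind it; z points along the fingers, y is the line along which they close (so a half turn about z gives the same grasp; the last joint's range is limited). The gripper opens to 85 mm and grips with 20 to 120 N. Pads are 22 mm wide; open, the fingers measure 114 mm over their backs; the gripper's body (76 mm by 85 mm) begins 54 mm behind the grasp point. The pads swing forward as they close: fully open they stand 13 mm farther back than shut.
Start: joints at [60.648, 30.224, 82.088, -0, 67.689, -10.227], TCP at [0.205, 0.59, 0.231] pointing down, gripper open.
Joint ranges: [-176.69, 176.69], [-43.24, 126.21], [12.49, 139.97], [-82, 262], [0, 151.66], [-163.58, 163.58]. Speed limits (degrees/s): [159.86, 159.86, 180, 180, 180, 180].

## Interface

Orientations are given as [roll, pitch, yaw] about the fixed x, y, z axes, in that order (R = Rz(yaw) Ry(pitch) Rx(roll)).
In Python, from plant import bot, eyes gives the robot as it stands.
- The arm moves only by the tool drive_tool, never from a script. Its arguments are lists of equal length, an entry for each row: "delta_pos": the shift along the tool's x, y, z each as a share of 20 cm, from -1 to 1, a list of three; "spin": the turn about the tool's z as a share of 180 degrees, from -1 to 1. In form: {"delta_pos": [[x, y, z], ...], "spin": [spin, ...]}. A call has 1 to 10 rows; each row is the pose to reach, as a shift and turn from the pose commanded when the call began, along the tool's axes at that moment, turning the shorter way round; what a row does not reach only later rows make up. A row lasts 1/10 s, in which the tool goes at most 50 mm and 8.59 degrees, less where a joint would pass 70% of its speed; a pose out of reach is approached as far as the arm can. A call with a number of a shift or a turn outside -1 to 1 is refused whole. A call with a gripper value outside its range is refused whole. "grip" is the opening, from 0 (shut) to 1 (fully open), set as the call begins (left out, the last holds). The fingers move at their own pace and stop on an object; the grip force is fixed at half the most. Time passes only in rows, so rows that repeat a pose let the fingers close. It gives the time, the measured TCP pose, the force, the opening and the grip force at its end, in the units of the state.
- bot.get_state(): the state, without advancing time (a new reading comes with each control period).
- eyes.camera(name): name is "side" or "top" or "wrist"; returns a dict with "image" (384x512x3 uint8, red, green, blue), "intrinsics" (3x3 intrinsics, pixels), "rvec" (rotation vector, rad) and "tvec" (3), from world to camera coordinates, as OpenCV has them; the wrist camera has in their place "T_tool_cam" (4x4, takes a point from camera to tool coordinates, whose origin is the TCP and whose axes are the flange's). Camera axes: x right, y down, z forward; pixel columns grow to the right and rows downward; lengths in m; the calibration is good to about 2 mm. A picture is of the moment at which its call begins: read the wrist's pose just before it. There is no depth.
- bot.job_done(): hands the job in; it is judged then, once.
The state is a dict: "clock": time; "qpos": joint angles; "qvel": joint speeds; "joint_efforts": joint torques, N m; "tool_pos": TCP position; "tcp_rot": TCP orientation; "wrist_force": force on the tool from outside, world axes, zero at the start; "moment": the same for the moment, N m; "finger_gap": opening from 0.0 (shut) to 1.0 (fully open); "finger_force": force on a finger pad.
Only numpy, scipy, OpenCV 4.12 (cv2) and the standard library are available. Lean on these libraries where they do the work, as an engineer would, in place of code of your own. Each camera call takes 0.05 s, during which the arm holds its last target. There are 200 camera calls.

## Working session

There is one attempt and no reset: what is moved stays moved. The work goes in short steps, Python scripts to look and compute and a tool call to move; the robot and the scene stay as the last step left them, time stands still between calls to the robot, and variables do not carry over. Pictures are saved under pics/ and viewed, at most 10 in all, crops included, and the job is handed in when it is done.

Besides the shell and the picture viewer there is one more tool, called after "Emit:" in YAML: its name, and indented under it one key for each argument. drive_tool: Moves the arm, as the interface text tells. Its arguments: {"type":"object","properties":{"delta_pos":{"type":"array"},"spin":{"type":"array"},"grip":{"type":"number"}},"required":["delta_pos","spin"]}

```bash
mkdir -p pics; cat > h.py <<'E'
import numpy as np, cv2
from plant import bot, eyes
from scipy.spatial.transform import Rotation as Ro
def snap(n,f):
    s=bot.get_state(); c=eyes.camera(n); cv2.imwrite(f'pics/{f}.png',c['image'][:,:,::-1]); 
    K=np.array(c['intrinsics'])
    if n=='wrist':
        T=np.eye(4);T[:3,:3]=Ro.from_euler('xyz',s['tcp_rot'],degrees=True).as_matrix();T[:3,3]=s['tool_pos']
        W=T@np.array(c['T_tool_cam'])
    else:
        W=np.eye(4);R=cv2.Rodrigues(np.array(c['rvec'],float))[0];W[:3,:3]=R.T;W[:3,3]=-R.T@np.array(c['tvec']).ravel()
    np.savez(f'pics/{f}.npz',K=K,W=W)
    return c['image'],K,W
def load(f):
    d=np.load(f'pics/{f}.npz'); return cv2.imread(f'pics/{f}.png')[:,:,::-1],d['K'],d['W']
def onplane(K,W,px,z):
    d=W[:3,:3]@np.linalg.solve(K,np.array([px[0],px[1],1.])); o=W[:3,3]
    return o+d*(z-o[2])/d[2]
def proj(K,W,p):
    q=K@(W[:3,:3].T@(np.array(p)-W[:3,3])); return q[:2]/q[2]
def tri(a,b):
    A=[];B=[]
    for K,W,px in (a,b):
        d=W[:3,:3]@np.linalg.solve(K,np.array([px[0],px[1],1.]));d/=np.linalg.norm(d);P=np.eye(3)-np.outer(d,d);A.append(P);B.append(P@W[:3,3])
    return np.linalg.lstsq(np.vstack(A),np.hstack(B),rcond=None)[0]
E
python3 - <<'E'
from h import *
ims=[snap(n,n+'0')[0] for n in('top','side','wrist')]
print(bot.get_state()); 
cv2.imwrite('pics/m.png',np.hstack(ims[:2])[:,:,::-1][:, :])
m=cv2.resize(np.vstack([np.hstack(ims[:2]),np.hstack([ims[2],ims[2]*0])]),(800,600))
cv2.imwrite('pics/m.png',m[:,:,::-1])
for n in('top0','side0'): print(load(n)[2][:3,3])
E
```

```text
{'clock': 0.15, 'qpos': array([ 6.06479854e+01,  3.02665556e+01,  8.21402133e+01, -1.19138172e-03,
        6.76905306e+01, -1.02274467e+01]), 'qvel': array([-0.02877319, -0.08964186, -0.18037783,  0.10439534, -0.06191209,
        0.05840616]), 'joint_efforts': array([ 8.39187469e-04, -4.42742836e+01, -1.78275132e+01, -2.33159853e-04,
        5.61278255e-03,  6.38374942e-06]), 'tool_pos': array([0.20446478, 0.59001676, 0.23055648]), 'tcp_rot': array([-1.79904051e+02, -1.61921820e-02,  1.60875872e+02]), 'wrist_force': array([-0.61851748, -0.36830905, -0.63013095]), 'moment': array([-0.00553819,  0.01357233, -0.01289112]), 'finger_force': 0.0, 'finger_gap': 1.0002965082866546}
[0.47731859 0.04179748 1.51928959]
[-0.25878668 -0.9364158   0.98335982]
```

View pics/m.png

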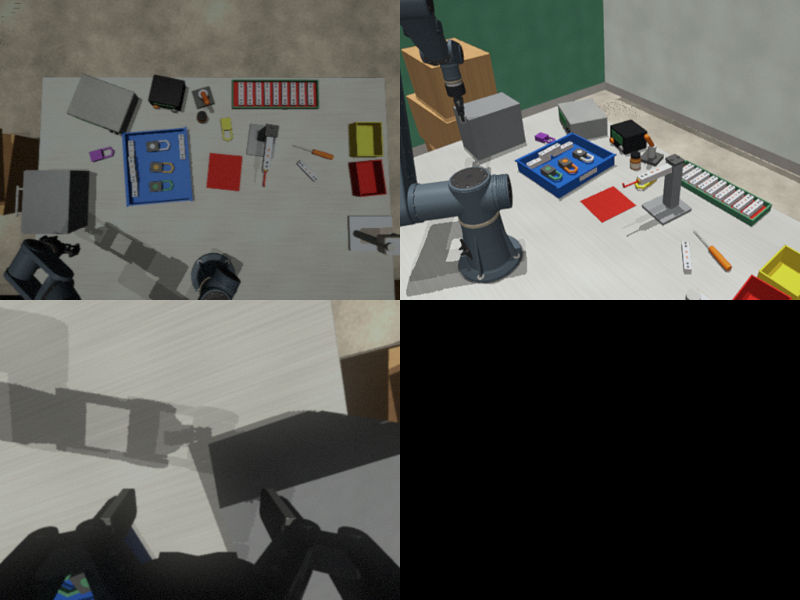

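The top view (left) shows the crate at about (158,167), with three grey weights at x≈160: white at y≈146, orange at y≈168, green at y≈185. The yellow look-alike is at (227,128), purple at (102,154), and the hook stand at about (265,160). Next is an enlarged crop to confirm.

```bash
python3 - <<'E'
from h import *
im,K,W=load('top0'); s=load('side0')[0]
a=cv2.resize(im[155:270,150:270],None,fx=5,fy=5,interpolation=cv2.INTER_CUBIC)[:570,:400*2]
a=cv2.resize(im[160:270,150:250],(500,550),interpolation=cv2.INTER_CUBIC)
b=cv2.resize(im[150:250,300:360],(300,500),interpolation=cv2.INTER_CUBIC);b=np.vstack([b,np.zeros((50,300,3),np.uint8)])
cv2.imwrite('pics/crop1.png',np.hstack([a,b])[:,:,::-1])
h=cv2.cvtColor(im,cv2.COLOR_RGB2HSV)
def cc(lo,hi,nm,mn=15):
    m=cv2.inRange(h,lo,hi);n,l,st,c=cv2.connectedComponentsWithStats(m)
    for i in range(1,n):
        if st[i,4]>=mn: 
            r=cv2.minAreaRect(np.argwhere(l==i)[:,::-1].astype(np.float32));print(nm,st[i],c[i].round(1),r)
cc((5,120,90),(18,255,255),'orange');cc((0,150,90),(4,255,255),'red')
cc((105,120,60),(125,255,255),'blue',200)
E
```

```text
orange [258 117  10  17  86] [262.2 125.2] ((262.25860595703125, 124.89654541015625), (17.08397102355957, 5.756555080413818), 68.19859313964844)
orange [196 135   7   3  17] [199.1 136.1] ((199.0, 136.0), (2.0, 6.0), 90.0)
orange [374 136  30   1  30] [388.5 136. ] ((388.5, 136.0), (29.0, 0.0), 180.0)
orange [401 191  26  13 160] [413.6 197.4] ((413.2500305175781, 197.25), (26.56313133239746, 6.008327007293701), 18.434946060180664)
orange [  0 264   5  10  27] [  2.  268.1] ((2.0, 268.5), (9.0, 4.0), 90.0)
red [299 105   7  31 175] [301.4 120.3] ((301.51776123046875, 120.03273010253906), (30.14992332458496, 5.963355541229248), 88.09085083007812)
red [312 105   4  31  87] [313.9 121.2] ((313.5, 120.0), (30.0, 3.0), 90.0)
red [345 105   4  31  92] [346.9 120.5] ((346.5, 120.0), (30.0, 3.0), 90.0)
red [356 105   4  31  85] [357.8 121. ] ((357.5, 120.0), (30.0, 3.0), 90.0)
red [367 105   4  31  75] [368.9 120.3] ((368.5, 120.0), (30.0, 3.0), 90.0)
red [323 106   4  30  91] [324.9 120.9] ((324.5, 120.5), (29.0, 3.0), 90.0)
red [334 106   4  30  87] [335.9 121.4] ((335.5, 120.5), (29.0, 3.
[... 176 characters left out ...]
 4  30  61] [402.4 121.3] ((402.4929504394531, 120.60296630859375), (2.9928908348083496, 29.06888198852539), 3.945185899734497)
red [ 265  196   45   48 1815] [286.9 219.7] ((286.91351318359375, 219.658447265625), (41.28936004638672, 44.1810417175293), 5.440332412719727)
red [456 205  32  44 867] [468.6 226.5] ((473.3292541503906, 225.9634246826172), (41.3013916015625, 31.804283142089844), 83.6598129272461)
red [337 220   3  16  21] [338.1 227.6] ((338.18463134765625, 227.52310180664062), (1.2403473854064941, 15.13223648071289), 7.125016689300537)
blue [ 156  163   90  101 5254] [203.5 214.9] ((200.07574462890625, 212.99359130859375), (93.39402770996094, 84.3248519897461), 85.15599822998047)
```

View pics/crop1.png

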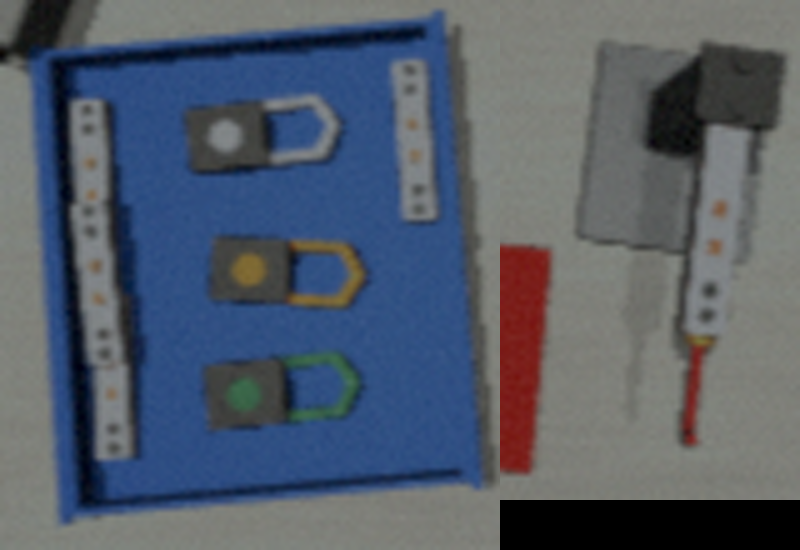

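Three handled weights lie in the crate. In top-image pixels, white is at about (203,188), orange at (207,214) and green at (207,239). The orange-disc, orange-handle one at (207,214) fits; yellow is outside the crate. Now I measure it and the hook.

```bash
python3 - <<'E'
from h import *
im,K,W=load('top0'); ims,Ks,Ws=load('side0')
big=cv2.resize(im,None,fx=6,fy=6,interpolation=cv2.INTER_CUBIC)
h=cv2.cvtColor(big,cv2.COLOR_RGB2HSV)
un=lambda p:(np.array(p)+.5)/6-.5
def blobs(h,lo,hi,x0,x1,y0,y1,f):
    m=cv2.inRange(h,lo,hi);k=np.zeros_like(m);k[y0*f:y1*f,x0*f:x1*f]=m[y0*f:y1*f,x0*f:x1*f]
    c=sorted(cv2.findContours(k,0,1)[0],key=cv2.contourArea);return c[::-1]
for c in blobs(h,(8,90,60),(24,255,255),190,230,200,228,6)[:2]:
    r=cv2.minAreaRect(c);M=cv2.moments(c);ce=un((M['m10']/M['m00'],M['m01']/M['m00']))
    print('orange',ce,np.array(r[1])/6,r[2],onplane(K,W,un(r[0]),.026),onplane(K,W,ce,.036))
    print([onplane(K,W,un(p),.026)[:2].round(4) for p in cv2.boxPoints(r)])
# block (low saturation dark)
for c in blobs(h,(0,0,20),(180,110,130),188,212,205,224,6)[:1]:
    r=cv2.minAreaRect(c);print('block',np.array(r[1])/6,[onplane(K,W,un(p),.036)[:2].round(4) for p in cv2.boxPoints(r)],onplane(K,W,un(r[0]),.036))
# hook in top & side
c=blobs(h,(0,110,60),(8,255,255),330,345,205,245,6)[0]
r=cv2.minAreaRect(c);P=c[:,0];top=un(P[P[:,1].argmin()]);bot_=un(P[P[:,1].argmax()]);print('hook',np.array(r[1])/6,r[2],top,bot_,onplane(K,W,un(r[0]),.2),onplane(K,W,top,.2),onplane(K,W,bot_,.22))
bs=cv2.resize(ims,None,fx=6,fy=6,interpolation=cv2.INTER_CUBIC);hs=cv2.cvtColor(bs,cv2.COLOR_RGB2HSV)
c=blobs(hs,(0,110,60),(8,255,255),275,325,222,245,6)[0];P=c[:,0]
l=un(P[P[:,0].argmin()]);t=un(P[P[:,0].argmax()]);print('side hook',l,t,'tip tri',tri((K,W,bot_),(Ks,Ws,l)),'root',tri((K,W,top),(Ks,Ws,t)))
c=blobs(h,(0,110,60),(8,255,255),255,320,190,250,6)[0];r=cv2.minAreaRect(c);print('mat',[onplane(K,W,un(p),.002)[:2].round(3) for p in cv2.boxPoints(r)],onplane(K,W,un(r[0]),.002))
cv2.imwrite('pics/hook.png',cv2.resize(ims[190:250,285:375],(750,500),interpolation=cv2.INTER_CUBIC)[:,:,::-1])
s=bot.get_state();print(Ro.from_euler('xyz',s['tcp_rot'],degrees=True).as_matrix().round(3))
E
```

```text
orange [215.60479478 214.4364688 ] [14.85286331 12.35424932] 1.9091522693634033 [0.50456158 0.21644169 0.026     ] [0.50407183 0.21175399 0.036     ]
[array([0.4825, 0.2445]), array([0.5284, 0.2437]), array([0.5267, 0.1883]), array([0.4808, 0.1893])]
orange [199.3950057  213.45718232] [6.59966278 6.8353653 ] 45.0 [0.50781503 0.27326634 0.026     ] [0.50746096 0.27179408 0.036     ]
[array([0.5074, 0.291 ]), array([0.5255, 0.2732]), array([0.5082, 0.2556]), array([0.4902, 0.2733])]
block [20.04128138 13.99517822] [array([0.48 , 0.301]), array([0.5317, 0.3013]), array([0.5311, 0.227 ]), array([0.4795, 0.2269])] [0.50555463 0.26405307 0.036     ]
hook [ 2.89425913 19.52368418] 6.620776176452637 [337.91666667 218.75      ] [337.08333333 238.25      ] [ 0.45648063 -0.20942464  0.2       ] [ 0.48850014 -0.20884926  0.2       ] [ 0.42571531 -0.20159575  0.22      ]
side hook [284.08333333 234.58333333] [304.58333333 232.25      ] tip tri [ 0.425513   -0.20257334  0.21480024] root [ 0.49041359 -0.21158785  0.19425893]
mat [array([0.409, 0.034]), array([0.578, 0.017]), array([ 0.563, -0.142]), array([ 0.394, -0.124])] [ 0.4858084  -0.05394977  0.002     ]
[[-0.945  0.328 -0.001]
 [ 0.328  0.945 -0.001]
 [ 0.    -0.002 -1.   ]]
```

View pics/hook.png

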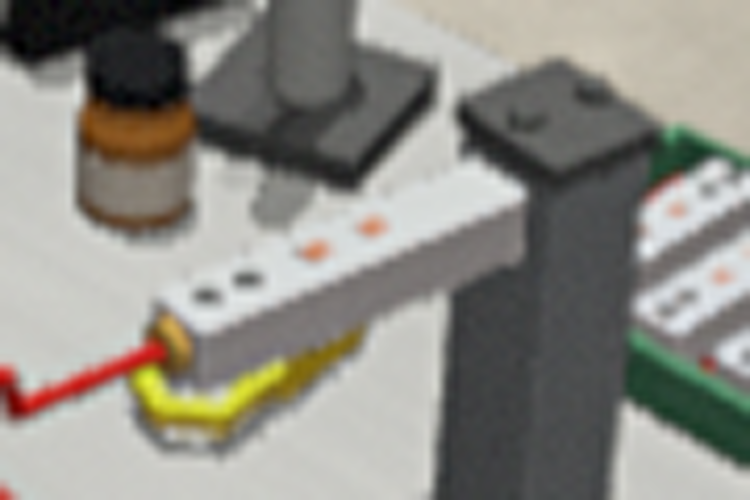

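The handle footprint measures 56 × 47 mm (55 × 48 expected) and the hook is about 66 mm long at z≈0.2, so both are plausible. The picture shows the hook with its upturned tip at the left (5,390) and the load cell at the right. I move above the weight.

Emit:
drive_tool:
  delta_pos:
    - [-1, -0.63, 0]
    - [-1, -0.63, 0]
    - [-1, -0.63, 0]
    - [-1, -0.63, 0]
    - [-1, -0.63, 0]
    - [-1, -0.63, 0]
    - [-1, -0.63, 0]
    - [-1, -0.63, 0]
  spin: [0, 0, 0, 0, 0, 0, 0, 0]
  grip: 1

```text
clock: 0.95
tool_pos: [0.3518, 0.4065, 0.2312]
tcp_rot: [180.0, -0.0, 160.9]
wrist_force: [0.7, -0.2, -0.2]
finger_gap: 0.997
finger_force: 0.0
```

Emit:
drive_tool:
  delta_pos:
    - [-1, -0.63, 0.1]
    - [-1, -0.63, 0.1]
    - [-1, -0.63, 0.1]
    - [-1, -0.63, 0.1]
    - [-1, -0.63, 0.1]
    - [-1, -0.63, 0.1]
    - [-1, -0.63, 0.1]
    - [-1, -0.63, 0.1]
    - [-1, -0.63, 0.1]
    - [-1, -0.63, 0.1]
  spin: [0.405, 0.405, 0.405, 0.405, 0.405, 0.405, 0.405, 0.405, 0.405, 0.405]

```text
clock: 1.95
tool_pos: [0.4996, 0.2229, 0.2112]
tcp_rot: [-180.0, -0.0, 88.1]
wrist_force: [-0.3, 0.7, -0.6]
finger_gap: 1.003
finger_force: 0.0
```

```bash
python3 - <<'E'
from h import *
im,K,W=snap('wrist','w1');s=bot.get_state();print(s['clock'],s['tool_pos'],s['tcp_rot'],s['qpos'],W[:3,3])
h=cv2.cvtColor(im,cv2.COLOR_RGB2HSV);m=cv2.inRange(h,(8,90,60),(24,255,255))
for c in cv2.findContours(m,0,1)[0]:
    if cv2.contourArea(c)>100:
        r=cv2.minAreaRect(c);print(cv2.contourArea(c),r,[onplane(K,W,p,.026)[:2].round(4) for p in cv2.boxPoints(r)])
E
```

```text
2.0 [0.49958643 0.22271227 0.2111978 ] [-1.79986777e+02 -7.17471598e-03  8.81970913e+01] [1.23128604e+01 2.57019379e+01 9.45960154e+01 1.17925663e-02
 5.97131216e+01 1.41098199e+01] [0.50194985 0.29522209 0.35365497]
368.5 ((438.5500183105469, 285.6499938964844), (18.024980545043945, 39.84469223022461), 71.56504821777344) [array([0.725 , 0.0624]), array([0.7746, 0.0809]), array([0.7876, 0.053 ]), array([0.7371, 0.0337])]
200.5 ((272.7030334472656, 180.77293395996094), (13.535139083862305, 37.650146484375), 18.970409393310547) [array([0.508 , 0.1974]), array([0.5242, 0.2424]), array([0.5398, 0.2364]), array([0.5242, 0.191 ])]
103.0 ((241.5, 175.0), (26.0, 5.0), 90.0) [array([0.4832, 0.2422]), array([0.4893, 0.242 ]), array([0.4879, 0.2091]), array([0.4816, 0.2093])]
322.0 ((259.0, 137.0), (20.0, 20.0), 90.0) [array([0.497 , 0.2833]), array([0.5206, 0.2826]), array([0.5202, 0.2592]), array([0.4961, 0.26  ])]
389.0 ((501.0, 122.5), (25.0, 20.0), 90.0) [array([0.7788, 0.2933]), array([0.802 , 0.2925]), array([0.8088, 0.2639]), array([0.785 , 0.2646])]
```

View pics/w1.png

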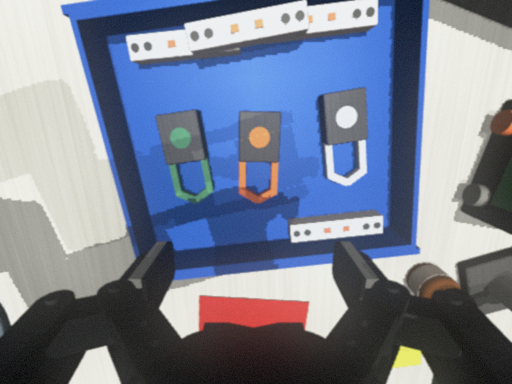

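The wrist view shows the orange weight at (259,155), handle tip at about (259,203), green at (184,160) and white at (345,135), with clear floor on both sides of the orange handle.

```bash
python3 - <<'E'
from h import *
im,K,W=load('w1')
h=cv2.cvtColor(im,cv2.COLOR_RGB2HSV);m=cv2.inRange(h,(3,90,60),(26,255,255));m[:, :225]=0;m[:,300:]=0;m[215:]=0
for r in(165,170,175,180,185):
    x=np.where(m[r])[0];print(r,x.min(),x.max(),onplane(K,W,(x.min()-.5,r),.024).round(4),onplane(K,W,(x.max()+.5,r),.024).round(4))
y,x=np.where(m);i=y.argmax();print(x[y==y.max()],y.max(),onplane(K,W,(x[y==y.max()].mean(),y.max()+.5),.021))
k=y<152;print('disc',onplane(K,W,(x[k].mean(),y[k].mean()),.036))
print(onplane(K,W,(x[~k].mean(),y[~k].min()-.5),.026))
E
```

```text
165 239 277 [0.4823 0.2382 0.024 ] [0.5305 0.2366 0.024 ]
170 239 277 [0.482  0.2319 0.024 ] [0.5305 0.2303 0.024 ]
175 239 276 [0.4817 0.2256 0.024 ] [0.5292 0.224  0.024 ]
180 240 276 [0.4826 0.2191 0.024 ] [0.5291 0.2176 0.024 ]
185 240 276 [0.4823 0.2127 0.024 ] [0.5291 0.2111 0.024 ]
[256 259] 202 [0.50442904 0.18772086 0.021     ]
disc [0.5064919 0.2944486 0.036    ]
[0.50663156 0.24203989 0.026     ]
```

Emit:
drive_tool:
  delta_pos:
    - [-0.03, 0.03, 0.25]
    - [-0.03, 0.03, 0.5]
    - [-0.03, 0.03, 0.75]
    - [-0.03, 0.03, 0.75]
    - [-0.03, 0.03, 0.85]
    - [-0.03, 0.03, 0.95]
    - [-0.03, 0.03, 0.95]
  spin: [0, 0, 0, 0, 0, 0, 0]
  grip: 0.72

```text
clock: 2.7
tool_pos: [0.5057, 0.2157, 0.0218]
tcp_rot: [-180.0, 0.0, 88.1]
wrist_force: [-1.1, -0.0, 0.3]
finger_gap: 0.718
finger_force: 0.0
```

Emit:
drive_tool:
  delta_pos:
    - [0, 0, 0.04]
    - [0, 0, 0.08]
    - [0, 0, 0.08]
    - [0, 0, 0.08]
  spin: [0, 0, 0, 0]

```text
clock: 3.1
tool_pos: [0.5061, 0.2153, 0.0059]
tcp_rot: [180.0, -0.0, 88.0]
wrist_force: [-1.3, -0.7, -0.5]
finger_gap: 0.716
finger_force: 0.0
```

Emit:
drive_tool:
  delta_pos:
    - [0, 0, 0]
    - [0, 0, 0]
    - [0, 0, 0]
    - [0, 0, 0]
    - [0, 0, 0]
    - [0, 0, 0]
    - [0, 0, 0]
    - [0, 0, 0]
  spin: [0, 0, 0, 0, 0, 0, 0, 0]
  grip: 0.3

```text
clock: 3.9
tool_pos: [0.506, 0.2151, 0.0061]
tcp_rot: [180.0, -0.0, 88.0]
wrist_force: [-0.9, -0.1, 5.6]
finger_gap: 0.55
finger_force: 61.4
```

Emit:
drive_tool:
  delta_pos:
    - [0, 0, -0.1]
    - [0, 0, -0.2]
    - [0, 0, -0.3]
    - [0, 0, -0.4]
    - [0, 0, -0.5]
    - [0, 0, -0.65]
    - [0, 0, -0.8]
    - [0, 0, -0.9]
    - [0, 0, -0.9]
  spin: [0, 0, 0, 0, 0, 0, 0, 0, 0]

```text
clock: 4.8
tool_pos: [0.5066, 0.2152, 0.1867]
tcp_rot: [179.8, -0.0, 88.0]
wrist_force: [0.4, -0.6, -8.1]
finger_gap: 0.547
finger_force: 63.5
```

```bash
python3 - <<'E'
from h import *
a=snap('wrist','w2')[0];b=snap('side','s2')[0]
b=cv2.resize(b[150:270,120:280],(512,384),interpolation=cv2.INTER_CUBIC)
cv2.imwrite('pics/m2.png',cv2.resize(np.hstack([a,b]),(800,300))[:,:,::-1])
E
```

```text
(no output)
```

View pics/m2.png

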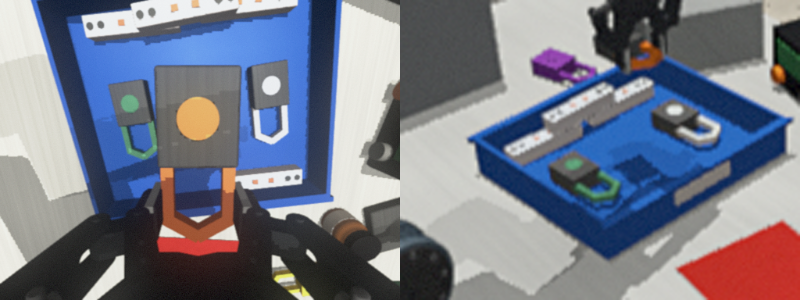

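The wrist view shows the weight held level in the pads, with its block at (197,115) and the handle running down to the fingers; the side crop shows the white and green weights undisturbed. The grip resists pivoting. I'll lay it on the mat and regrip at the far end of the side bars, where the contact is small and the lever long, so gravity can turn it.

Emit:
drive_tool:
  delta_pos:
    - [-0.2, 0, 0]
    - [-0.4, -0.01, 0]
    - [-0.6, -0.02, 0]
    - [-0.8, -0.03, 0]
    - [-0.8, -0.03, 0]
  spin: [0, 0, 0, 0, 0]

```text
clock: 5.4
tool_pos: [0.4925, 0.051, 0.183]
tcp_rot: [-179.7, 0.1, 87.7]
wrist_force: [-0.5, 1.9, -8.1]
finger_gap: 0.548
finger_force: 63.6
```

Emit:
drive_tool:
  delta_pos:
    - [-0.2, 0, 0]
    - [-0.4, -0.01, 0]
    - [-0.6, -0.02, 0]
    - [-0.8, -0.02, 0]
    - [-0.8, -0.02, 0.2]
    - [-0.8, -0.02, 0.4]
    - [-0.8, -0.02, 0.6]
    - [-0.8, -0.02, 0.75]
    - [-0.8, -0.02, 0.82]
    - [-0.8, -0.02, 0.82]
  spin: [0, 0, 0, 0, 0, 0, 0, 0, 0, 0]

```text
clock: 6.4
tool_pos: [0.4826, -0.1028, 0.0181]
tcp_rot: [-179.6, -0.2, 87.9]
wrist_force: [0.1, 0.7, -7.3]
finger_gap: 0.545
finger_force: 63.9
```

Emit:
drive_tool:
  delta_pos:
    - [0, 0, 0.02]
    - [0, 0, 0.04]
    - [0, 0, 0.06]
    - [0, 0, 0.07]
    - [0, 0, 0.07]
    - [0, 0, 0.07]
  spin: [0, 0, 0, 0, 0, 0]

```text
clock: 7.0
tool_pos: [0.4853, -0.1055, 0.0092]
tcp_rot: [179.9, 0.1, 88.1]
wrist_force: [-2.3, -4.2, 3.2]
finger_gap: 0.546
finger_force: 65.0
```

Emit:
drive_tool:
  delta_pos:
    - [0, 0, 0]
    - [0, 0, 0]
    - [0, 0, 0]
    - [0, 0, 0]
  spin: [0, 0, 0, 0]
  grip: 0.72

```text
clock: 7.4
tool_pos: [0.4851, -0.1043, 0.0077]
tcp_rot: [179.9, 0.0, 88.0]
wrist_force: [0.2, 0.8, 0.4]
finger_gap: 0.718
finger_force: 0.0
```

```bash
python3 - <<'E'
from h import *
im,K,W=snap('wrist','w3');s=bot.get_state();print(s['clock'],s['tool_pos'],s['wrist_force'])
cv2.imwrite('pics/w3v.png',im[:,:,::-1])
E
```

```text
7.45 [ 0.48496633 -0.10428229  0.00752455] [-0.36367897  0.0871386  -1.13832016]
```

View pics/w3v.png

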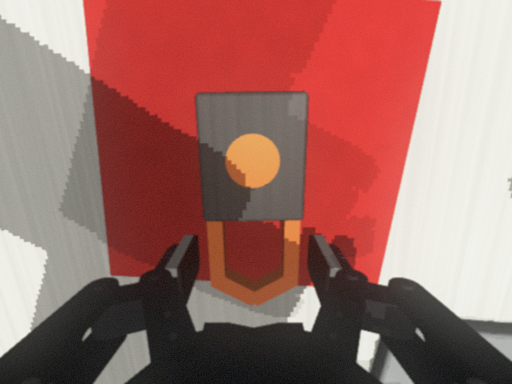

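The weight lies flat on the mat: block at (252,155), handle corners at about (211,285) and (298,285), peak at (253,305). I compute where the handle is.

```bash
python3 - <<'E'
from h import *
im,K,W=load('w3')
for p,z in(((253,305),.017),((253,304),.022),((211,283),.022),((298,283),.022),((253,220),.032),((197,93),.032),((306,93),.032)):print(p,onplane(K,W,p,z).round(4))
E
```

```text
(253, 305) [ 0.484  -0.1381  0.017 ]
(253, 304) [ 0.4842 -0.1335  0.022 ]
(211, 283) [ 0.4616 -0.119   0.022 ]
(298, 283) [ 0.5094 -0.1207  0.022 ]
(253, 220) [ 0.4861 -0.0788  0.032 ]
(197, 93) [ 0.4651 -0.022   0.032 ]
(306, 93) [ 0.5099 -0.0236  0.032 ]
```

Emit:
drive_tool:
  delta_pos:
    - [-0.05, 0.005, 0]
    - [-0.105, 0.005, 0.02]
    - [-0.105, 0.005, 0.02]
    - [-0.105, 0.005, 0.02]
  spin: [0, 0, 0, 0]

```text
clock: 7.85
tool_pos: [0.4847, -0.126, 0.003]
tcp_rot: [-180.0, -0.0, 87.9]
wrist_force: [-1.0, -1.2, 0.6]
finger_gap: 0.718
finger_force: 0.0
```

Emit:
drive_tool:
  delta_pos:
    - [0, 0, 0]
    - [0, 0, 0]
    - [0, 0, 0]
    - [0, 0, 0]
    - [0, 0, 0]
    - [0, 0, 0]
  spin: [0, 0, 0, 0, 0, 0]
  grip: 0.3

```text
clock: 8.45
tool_pos: [0.4847, -0.1254, 0.0035]
tcp_rot: [-180.0, 0.0, 88.0]
wrist_force: [-1.8, -2.2, 4.6]
finger_gap: 0.537
finger_force: 60.8
```

Emit:
drive_tool:
  delta_pos:
    - [0.01, 0, -0.045]
    - [0.02, 0, -0.09]
    - [0.035, 0, -0.13]
    - [0.055, 0, -0.17]
    - [0.08, 0, -0.21]
    - [0.105, 0, -0.25]
    - [0.105, 0, -0.25]
  spin: [0, 0, 0, 0, 0, 0, 0]

```text
clock: 9.15
tool_pos: [0.4855, -0.1034, 0.0543]
tcp_rot: [180.0, 0.0, 88.1]
wrist_force: [-1.0, 0.2, -5.5]
finger_gap: 0.535
finger_force: 65.2
```

```bash
python3 - <<'E'
from h import *
a=snap('wrist','w4')[0];b=snap('side','s4')[0]
b=cv2.resize(b[150:270,220:380],(512,384),interpolation=cv2.INTER_CUBIC)
cv2.imwrite('pics/m4.png',cv2.resize(np.hstack([a,b]),(800,300))[:,:,::-1])
E
```

```text
(no output)
```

View pics/m4.png

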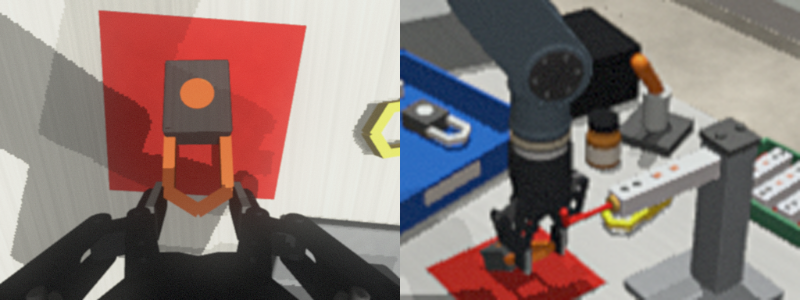

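The weight is pivoting: its handle face is now foreshortened at (197,180) and the base edge is down on the mat at the far side. I continue the arc.

Emit:
drive_tool:
  delta_pos:
    - [0.045, 0, -0.05]
    - [0.095, 0, -0.095]
    - [0.155, 0, -0.13]
    - [0.215, 0, -0.155]
    - [0.28, 0, -0.175]
    - [0.345, 0, -0.188]
    - [0.41, 0, -0.19]
    - [0.48, 0, -0.188]
    - [0.48, 0, -0.188]
  spin: [0, 0, 0, 0, 0, 0, 0, 0, 0]

```text
clock: 10.15
tool_pos: [0.488, -0.006, 0.0906]
tcp_rot: [-179.9, -0.1, 88.1]
wrist_force: [-1.0, -0.2, -8.3]
finger_gap: 0.534
finger_force: 66.5
```

```bash
python3 - <<'E'
from h import *
a=snap('wrist','w5')[0];b=snap('side','s5')[0]
b=cv2.resize(b[150:270,220:380],(512,384),interpolation=cv2.INTER_CUBIC)
cv2.imwrite('pics/m5.png',cv2.resize(np.hstack([a,b]),(800,300))[:,:,::-1])
E
```

```text
(no output)
```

View pics/m5.png

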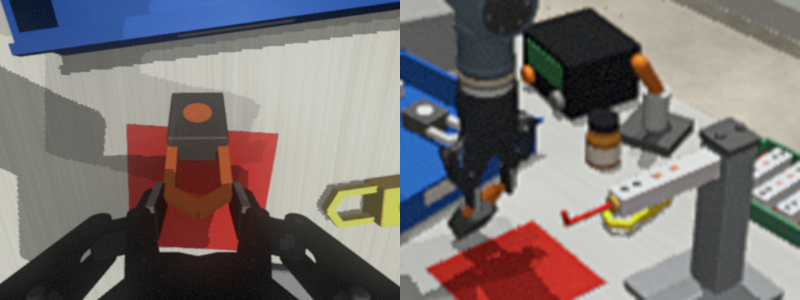

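The weight is now off the mat and stuck at about 45° (block top visible at (197,110), base pointing at the crate). I lift it clear and bob it, so inertia plus gravity ratchet it towards hanging straight.

Emit:
drive_tool:
  delta_pos:
    - [-0.15, 0, -0.2]
    - [-0.3, 0, -0.4]
    - [-0.15, 0, -0.6]
    - [-0.3, 0, -0.4]
    - [-0.15, 0, -0.6]
    - [-0.3, 0, -0.4]
    - [-0.15, 0, -0.6]
    - [-0.3, 0, -0.4]
    - [-0.15, 0, -0.6]
    - [-0.3, 0, -0.5]
  spin: [0, 0, 0, 0, 0, 0, 0, 0, 0, 0]

```text
clock: 11.25
tool_pos: [0.4884, -0.0639, 0.1887]
tcp_rot: [-179.8, -0.3, 88.2]
wrist_force: [3.7, 2.9, -8.0]
finger_gap: 0.525
finger_force: 62.3
```

```bash
cat > tilt.py <<'E'
from h import *
import sys
im,K,W=snap('wrist',sys.argv[1]);s=bot.get_state()
h=cv2.cvtColor(im,cv2.COLOR_RGB2HSV);m=cv2.inRange(h,(3,110,60),(24,255,255));m[:,:190]=0;m[:,320:]=0
for c in cv2.findContours(m,0,2)[0]:
    if cv2.contourArea(c)>60:print(cv2.boundingRect(c),cv2.contourArea(c))
print(s['clock'],s['tool_pos'],s['finger_gap'],s['wrist_force'])
E
python3 tilt.py w6
```

```text
(212, 207, 83, 70) 2717.0
(240, 174, 33, 15) 343.5
11.3 [ 0.48709965 -0.06977896  0.18627309] 0.526809168677819 [ -0.12820226  -2.58392821 -11.22675963]
```

```bash
python3 - <<'E'
from h import *
for f,z0 in(('w5',None),('w6',None)):
    im,K,W=load(f)
    T={'w5':np.array([.488,-.006,.0906]),'w6':np.array([.4871,-.0698,.1863])}[f]
    g=T+[0,0,.023]
    for a in(30,45,55,65,75,90):
        t=np.radians(a)
        ex=np.array([0,-np.cos(t),np.sin(t)]);ez=np.array([0,np.sin(t),np.cos(t)])
        P=lambda x,z:proj(K,W,g+ex*(x-.103)+ez*(z-.015)).round()[1]
        print(f,a,'disc',P(.029,.03),'peak',P(.113,.01),'blockfront',P(.058,.03),P(0,.03))
cv2.imwrite('pics/w6v.png',load('w6')[0][:,:,::-1])
E
```

```text
w5 30 disc 118.0 peak 287.0 blockfront 172.0 69.0
w5 45 disc 133.0 peak 289.0 blockfront 175.0 98.0
w5 55 disc 146.0 peak 290.0 blockfront 180.0 118.0
w5 65 disc 159.0 peak 290.0 blockfront 187.0 138.0
w5 75 disc 173.0 peak 290.0 blockfront 195.0 157.0
w5 90 disc 196.0 peak 287.0 blockfront 209.0 187.0
w6 30 disc 130.0 peak 293.0 blockfront 182.0 82.0
w6 45 disc 143.0 peak 296.0 blockfront 185.0 109.0
w6 55 disc 155.0 peak 297.0 blockfront 189.0 127.0
w6 65 disc 167.0 peak 297.0 blockfront 195.0 146.0
w6 75 disc 181.0 peak 297.0 blockfront 203.0 164.0
w6 90 disc 203.0 peak 295.0 blockfront 216.0 193.0
```

View pics/w6v.png

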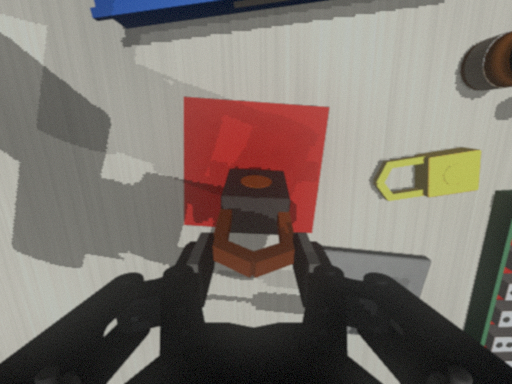

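The mat is at (255,165), with the weight now steep (disc at (257,181), about 75°) and the peak at (252,275). It is close enough to upright to stand on its base, so I lower it.

Emit:
drive_tool:
  delta_pos:
    - [0, 0, 0.1]
    - [0, 0, 0.2]
    - [0, 0, 0.3]
    - [0, 0, 0.38]
    - [0, 0, 0.4]
    - [0, 0, 0.42]
    - [0, 0, 0.42]
  spin: [0, 0, 0, 0, 0, 0, 0]

```text
clock: 12.0
tool_pos: [0.4871, -0.0688, 0.1072]
tcp_rot: [180.0, 0.0, 88.0]
wrist_force: [0.4, -0.8, -8.6]
finger_gap: 0.525
finger_force: 63.9
```

Emit:
drive_tool:
  delta_pos:
    - [0, 0, 0.02]
    - [0, 0, 0.03]
    - [0, 0, 0.03]
  spin: [0, 0, 0]

```text
clock: 12.3
tool_pos: [0.4869, -0.0684, 0.101]
tcp_rot: [180.0, 0.0, 88.0]
wrist_force: [-1.1, 0.7, -8.4]
finger_gap: 0.528
finger_force: 63.9
```

Emit:
drive_tool:
  delta_pos:
    - [0, 0, 0.02]
    - [0, 0, 0.03]
    - [0, 0, 0.03]
  spin: [0, 0, 0]

```text
clock: 12.6
tool_pos: [0.4868, -0.0684, 0.0948]
tcp_rot: [-180.0, -0.0, 88.0]
wrist_force: [1.4, 0.6, -9.5]
finger_gap: 0.528
finger_force: 63.9
```

Emit:
drive_tool:
  delta_pos:
    - [0, 0, 0.015]
    - [0, 0, 0.02]
    - [0, 0, 0.02]
  spin: [0, 0, 0]

```text
clock: 12.9
tool_pos: [0.4878, -0.0685, 0.0941]
tcp_rot: [179.8, 0.0, 88.0]
wrist_force: [-2.3, 1.7, 20.0]
finger_gap: 0.523
finger_force: 67.1
```

```bash
python3 tilt.py w7; python3 - <<'E'
from h import *
b=snap('side','s7')[0]
b=cv2.resize(b[170:260,240:360],(640,480),interpolation=cv2.INTER_CUBIC)
cv2.imwrite('pics/m7.png',b[:,:,::-1])
E
```

```text
(212, 215, 85, 59) 2651.5
(238, 185, 33, 14) 260.0
12.95 [ 0.48779609 -0.06846308  0.09410099] 0.5262979676619279 [-2.48994069  0.75684755 19.66284175]
```

View pics/m7.png

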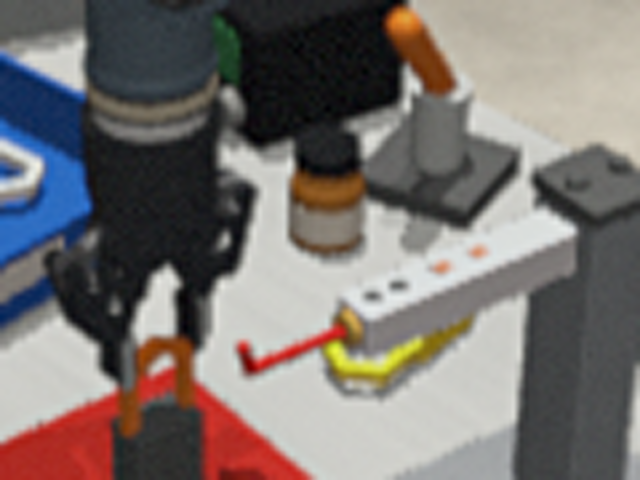

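The side view shows the weight standing essentially upright on the mat, with the handle at (160,370) between the fingers; the jar and hook are clear. I release it so it settles on its base, then measure.

Emit:
drive_tool:
  delta_pos:
    - [0, 0, -0.02]
    - [0, 0, -0.02]
    - [0, 0, -0.02]
    - [0, 0, -0.02]
    - [0, 0, -0.02]
    - [0, 0, -0.02]
  spin: [0, 0, 0, 0, 0, 0]
  grip: 0.75

```text
clock: 13.6
tool_pos: [0.4868, -0.0684, 0.0946]
tcp_rot: [-180.0, -0.0, 88.0]
wrist_force: [0.7, 0.2, -1.2]
finger_gap: 0.751
finger_force: 0.0
```

```bash
python3 tilt.py w8; python3 - <<'E'
from h import *
im,K,W=load('w8');h=cv2.cvtColor(im,cv2.COLOR_RGB2HSV);m=cv2.inRange(h,(3,110,60),(24,255,255));m[:,:190]=0;m[:,320:]=0
n,l,st,c=cv2.connectedComponentsWithStats(m);i=1+st[1:,4].argmax();ys,xs=np.where(l==i)
for y in range(ys.min(),ys.max()+1,5):
    x=xs[ys==y];print(y,x.min(),x.max(),len(x),end='; ')
# peak top plane z=.115: back/front edges at centre column
cx=int(xs.mean());col=ys[abs(xs-cx)<2];print('\npeak rows',col.min(),col.max(),onplane(K,W,(cx,col.max()+.5),.115),onplane(K,W,(cx,col.min()-.5),.115))
# side view check
im,K,W=snap('side','s8');h=cv2.cvtColor(im,cv2.COLOR_RGB2HSV);m=cv2.inRange(h,(3,110,60),(20,255,255));k=m*0;k[225:265,255:285]=m[225:265,255:285]
ys,xs=np.where(k);print('side',xs.min(),xs.max(),ys.min(),ys.max(),xs.mean())
for p in((.4875,-.068,.115),(.4875+.024,-.068,.1),(.4875-.024,-.068,.1),(.4875,-.068,.06),(.4875+.024,-.068,.06),(.4875-.024,-.068,.06)):print(p,proj(K,W,p).round(1))
for y in range(ys.min(),ys.max()+1,2):
    x=xs[ys==y];print(y,x.min(),x.max(),end='; ')
E
```

```text
(212, 215, 89, 58) 2758.0
(240, 187, 33, 12) 250.5
13.65 [ 0.48676674 -0.0683515   0.09467298] 0.7511524800700536 [0.18481641 0.82370569 0.04474701]
215 222 224 3; 220 219 291 28; 225 218 293 32; 230 216 295 35; 235 215 296 35; 240 214 298 41; 245 213 299 81; 250 213 299 87; 255 213 299 87; 260 220 299 80; 265 234 281 48; 270 247 267 21; 
peak rows 244 271 [ 0.48774255 -0.07287065  0.115     ] [ 0.48827564 -0.05696369  0.115     ]
side 257 284 233 264 268.52777777777777
(0.4875, -0.068, 0.115) [268.7 232.3]
(0.5115, -0.068, 0.1) [274.7 233.1]
(0.46349999999999997, -0.068, 0.1) [262.8 239.5]
(0.4875, -0.068, 0.06) [268.9 246.6]
(0.5115, -0.068, 0.06) [274.7 243.3]
(0.46349999999999997, -0.068, 0.06) [263.  249.9]
233 268 271; 235 266 275; 237 265 275; 239 263 275; 241 263 276; 243 262 276; 245 257 276; 247 262 266; 249 262 266; 251 263 265; Traceback (most recent call last):
  File "<stdin>", line 13, in <module>
    return umr_minimum(a, axis, None, out, keepdims, initial, where)
ValueError: zero-size array to reduction operation minimum which has no identity
```

The weight stands upright with its peak at (0.488, -0.068, 0.115), in agreement in both views. I regrip lower on the side bars and lift.

Emit:
drive_tool:
  delta_pos:
    - [0, 0.005, 0.05]
    - [0, 0.005, 0.1]
    - [0, 0.005, 0.15]
    - [0, 0.005, 0.18]
    - [0, 0.005, 0.18]
  spin: [0, 0, 0, 0, 0]

```text
clock: 14.2
tool_pos: [0.487, -0.0681, 0.0576]
tcp_rot: [-179.8, -0.1, 88.0]
wrist_force: [-0.6, 0.6, -0.2]
finger_gap: 0.751
finger_force: 0.0
```

Emit:
drive_tool:
  delta_pos:
    - [0, 0, 0]
    - [0, 0, 0]
    - [0, 0, 0]
    - [0, 0, 0]
    - [0, 0, 0]
    - [0, 0, 0]
  spin: [0, 0, 0, 0, 0, 0]
  grip: 0.3

```text
clock: 14.8
tool_pos: [0.4881, -0.0685, 0.059]
tcp_rot: [180.0, 0.0, 88.0]
wrist_force: [0.9, -0.3, -1.7]
finger_gap: 0.553
finger_force: 62.3
```

Emit:
drive_tool:
  delta_pos:
    - [0, 0, -0.1]
    - [0, 0, -0.25]
    - [0, 0, -0.45]
    - [0, 0, -0.65]
    - [0, 0, -0.85]
    - [0, 0, -0.85]
    - [0, 0, -0.85]
  spin: [0, 0, 0, 0, 0, 0, 0]

```text
clock: 15.5
tool_pos: [0.4865, -0.068, 0.2282]
tcp_rot: [-179.9, -0.0, 88.0]
wrist_force: [-0.8, 1.0, -9.6]
finger_gap: 0.55
finger_force: 65.4
```

Emit:
drive_tool:
  delta_pos:
    - [-0.05, -0.1, 0]
    - [-0.1, -0.2, 0]
    - [-0.2, -0.35, 0]
    - [-0.3, -0.5, 0]
    - [-0.4, -0.575, 0]
    - [-0.5, -0.575, 0]
    - [-0.64, -0.575, 0]
    - [-0.64, -0.575, 0]
    - [-0.64, -0.575, 0]
    - [-0.64, -0.575, 0]
  spin: [0.53, 0.53, 0.53, 0.53, 0.53, 0.53, 0.53, 0.53, 0.53, 0.53]

```text
clock: 16.5
tool_pos: [0.366, -0.1906, 0.2259]
tcp_rot: [-179.6, 0.4, 1.6]
wrist_force: [-1.0, -0.3, -7.6]
finger_gap: 0.551
finger_force: 65.6
```

Emit:
drive_tool:
  delta_pos:
    - [0, 0, 0]
    - [0, 0, 0]
    - [0, 0, 0]
    - [0, 0, 0]
  spin: [0.053, 0.053, 0.053, 0.053]

```text
clock: 16.9
tool_pos: [0.3677, -0.1916, 0.2278]
tcp_rot: [-179.9, 0.1, -7.4]
wrist_force: [0.3, 0.4, -8.3]
finger_gap: 0.551
finger_force: 65.5
```

```bash
cat > hk.py <<'E'
from h import *
import sys
f=sys.argv[1]
s=bot.get_state();im,K,W=snap('wrist',f);print(s['clock'],s['tool_pos'],s['tcp_rot'],s['finger_gap'],s['qpos'].round(0))
for n,z in(('seat/root',.2),('tip',.22)): print(n,proj(K,W,(.49,-.2112,.2)) if z==.2 else proj(K,W,(.43,-.203,.22)))
h=cv2.cvtColor(im,cv2.COLOR_RGB2HSV);m=cv2.inRange(h,(0,140,70),(5,255,255))|cv2.inRange(h,(174,140,70),(180,255,255))
n,l,st,c=cv2.connectedComponentsWithStats(m)
for i in range(1,n):
    if st[i,4]>80:
        print(st[i]);ys,xs=np.where(l==i)
        if st[i,2]<90 and st[i,3]<200:
          for y in range(ys.min(),ys.max()+1,4):
            x=xs[ys==y];e=(x.min()+x.max())/2;print(y,x.min(),x.max(),onplane(K,W,(e,y),.2)[:2].round(4))
m=cv2.inRange(h,(6,110,60),(24,255,255));m[:,:190]=0;m[:,320:]=0
for c in cv2.findContours(m,0,2)[0]:
    if cv2.contourArea(c)>60:print('or',cv2.boundingRect(c),cv2.contourArea(c))
E
python3 hk.py w9
```

```text
16.9 [ 0.3676594  -0.19159248  0.22784424] [-1.79903730e+02  1.38622858e-01 -7.38918100e+00] 0.5512499260136805 [-43.  14. 111.  -0.  55.  54.]
seat/root [260.42385859  18.71268535]
tip [259.67158028 133.40968107]
[   59    16   143   144 17301]
[ 257   17   15  108 1214]
17 259 269 [ 0.4906 -0.2133]
21 257 271 [ 0.4886 -0.213 ]
25 258 269 [ 0.4868 -0.2125]
29 258 269 [ 0.4848 -0.2123]
33 258 269 [ 0.4829 -0.2121]
37 258 269 [ 0.4809 -0.2118]
41 258 269 [ 0.4789 -0.2116]
45 258 269 [ 0.4769 -0.2114]
49 258 269 [ 0.4749 -0.2111]
53 258 269 [ 0.4728 -0.2109]
57 258 268 [ 0.4708 -0.2103]
61 258 268 [ 0.4688 -0.2101]
65 258 268 [ 0.4667 -0.2099]
69 258 268 [ 0.4646 -0.2096]
73 258 268 [ 0.4625 -0.2094]
77 258 268 [ 0.4604 -0.2091]
81 258 268 [ 0.4582 -0.2088]
85 258 268 [ 0.456  -0.2086]
89 258 267 [ 0.4539 -0.208 ]
93 258 267 [ 0.4517 -0.2078]
97 258 267 [ 0.4495 -0.2075]
101 258 267 [ 0.4473 -0.2072]
105 258 267 [ 0.445 -0.207]
109 257 267 [ 0.4428 -0.2064]
113 257 267 [ 0.4405 -0.2061]
117 257 267 [ 0.4382 -0.2058]
121 257 267 [ 0.4359 -0.2056]
[257 129  12  13 120]
129 264 264 [ 0.431  -0.2062]
133 258 268 [ 0.4287 -0.2053]
137 257 268 [ 0.4263 -0.2047]
141 260 265 [ 0.4239 -0.2044]
or (197, 238, 113, 86) 4680.5
or (238, 201, 34, 13) 278.0
or (246, 0, 37, 18) 474.0
```

The hook axis is well measured from the wrist: heading -8.2°, seat at about (0.4645, -0.2096). I line up the window with the hook's tip.

Emit:
drive_tool:
  delta_pos:
    - [0, 0.02, 0.1]
    - [0, 0.02, 0.2]
    - [0, 0.02, 0.2165]
    - [0, 0.02, 0.2165]
    - [0, 0.02, 0.2165]
  spin: [0.004, 0.004, 0.004, 0.004, 0.004]

```text
clock: 17.45
tool_pos: [0.3684, -0.1967, 0.1862]
tcp_rot: [179.9, -0.1, -8.2]
wrist_force: [0.8, 0.6, -8.2]
finger_gap: 0.55
finger_force: 65.6
```

Emit:
drive_tool:
  delta_pos:
    - [0.05, 0, 0]
    - [0.1, 0, 0]
    - [0.15, 0, 0]
    - [0.2, 0, 0]
    - [0.25, 0, 0]
    - [0.25, 0, 0]
    - [0.25, 0, 0]
  spin: [0, 0, 0, 0, 0, 0, 0]

```text
clock: 18.15
tool_pos: [0.4172, -0.2031, 0.1854]
tcp_rot: [-180.0, 0.1, -8.2]
wrist_force: [-0.5, -0.0, -8.3]
finger_gap: 0.553
finger_force: 65.7
```

```bash
python3 hk.py w10 | awk 'NR%3==1||/or|tip/'
```

```text
18.15 [ 0.41723362 -0.20307919  0.18537096] [-1.79972572e+02  7.00122260e-02 -8.18825459e+00] 0.552867265901844 [-40.  22. 107.  -0.  51.  58.]
tip [249.36168272 255.33003735]
[   37    57   158   150 19349]
120 246 260 [ 0.4872 -0.2129]
132 246 260 [ 0.4819 -0.2121]
144 246 260 [ 0.4765 -0.2113]
156 246 260 [ 0.4709 -0.2105]
168 247 260 [ 0.4652 -0.2099]
180 246 260 [ 0.4593 -0.2088]
192 247 259 [ 0.4533 -0.208 ]
204 247 261 [ 0.4471 -0.2076]
216 247 260 [ 0.4408 -0.2064]
228 247 260 [ 0.4343 -0.2055]
240 248 259 [ 0.4276 -0.2045]
252 246 261 [ 0.4207 -0.2035]
or (197, 238, 113, 86) 4753.5
or (261, 202, 11, 12) 66.5
or (232, 100, 42, 16) 400.0
```

Emit:
drive_tool:
  delta_pos:
    - [0.05, 0, 0]
    - [0.1, 0, 0]
    - [0.15, 0, 0]
    - [0.2, 0, 0]
    - [0.225, 0, 0]
    - [0.225, 0, 0]
    - [0.225, 0, 0]
  spin: [0, 0, 0, 0, 0, 0, 0]

```text
clock: 18.9
tool_pos: [0.4615, -0.2094, 0.1853]
tcp_rot: [-180.0, 0.1, -8.2]
wrist_force: [0.2, -0.5, -8.6]
finger_gap: 0.55
finger_force: 65.7
```

Emit:
drive_tool:
  delta_pos:
    - [0, 0, 0.03]
    - [0, 0, 0.06]
    - [0, 0, 0.09]
    - [0, 0, 0.11]
    - [0, 0, 0.11]
    - [0, 0, 0.11]
  spin: [0, 0, 0, 0, 0, 0]

```text
clock: 19.5
tool_pos: [0.4619, -0.2098, 0.1635]
tcp_rot: [-180.0, 0.0, -8.2]
wrist_force: [0.6, -0.8, -9.5]
finger_gap: 0.554
finger_force: 65.7
```

Emit:
drive_tool:
  delta_pos:
    - [0, 0, 0.01]
    - [0, 0, 0.02]
    - [0, 0, 0.02]
    - [0, 0, 0.02]
  spin: [0, 0, 0, 0]

```text
clock: 19.9
tool_pos: [0.4619, -0.2098, 0.1596]
tcp_rot: [-180.0, 0.0, -8.2]
wrist_force: [0.2, 0.0, -8.6]
finger_gap: 0.55
finger_force: 65.7
```

Emit:
drive_tool:
  delta_pos:
    - [0, 0, 0.01]
    - [0, 0, 0.01]
    - [0, 0, 0.01]
  spin: [0, 0, 0]

```text
clock: 20.2
tool_pos: [0.4622, -0.21, 0.1581]
tcp_rot: [180.0, -0.1, -8.2]
wrist_force: [-0.3, 1.0, -3.9]
finger_gap: 0.552
finger_force: 66.4
```

Emit:
drive_tool:
  delta_pos:
    - [0, 0, 0.008]
    - [0, 0, 0.008]
    - [0, 0, 0.008]
  spin: [0, 0, 0]

```text
clock: 20.5
tool_pos: [0.4623, -0.2101, 0.1578]
tcp_rot: [179.9, -0.1, -8.2]
wrist_force: [-2.3, 2.2, 6.4]
finger_gap: 0.552
finger_force: 67.4
```

The hook carries the weight at the expected height, so I release and retreat straight up.

Emit:
drive_tool:
  delta_pos:
    - [0, 0, 0]
    - [0, 0, 0]
    - [0, 0, 0]
    - [0, 0, 0]
    - [0, 0, 0]
    - [0, 0, 0]
    - [0, 0, 0]
    - [0, 0, 0]
    - [0, 0, 0]
    - [0, 0, 0]
  spin: [0, 0, 0, 0, 0, 0, 0, 0, 0, 0]
  grip: 0.78

```text
clock: 21.5
tool_pos: [0.4619, -0.2098, 0.156]
tcp_rot: [180.0, 0.0, -8.2]
wrist_force: [0.0, 0.5, -0.0]
finger_gap: 0.781
finger_force: 0.0
```

Emit:
drive_tool:
  delta_pos:
    - [0, 0, -0.03]
    - [0, 0, -0.08]
    - [0, 0, -0.15]
    - [0, 0, -0.25]
    - [0, 0, -0.4]
    - [0, 0, -0.55]
    - [0, 0, -0.7]
    - [0, 0, -0.7]
    - [0, 0, -0.7]
    - [0, 0, -0.7]
  spin: [0, 0, 0, 0, 0, 0, 0, 0, 0, 0]

```text
clock: 22.5
tool_pos: [0.4611, -0.2093, 0.2953]
tcp_rot: [-179.9, 0.1, -8.2]
wrist_force: [0.3, -0.3, -0.6]
finger_gap: 0.785
finger_force: 0.0
```

```bash
cat > chk.py <<'E'
from h import *
s=bot.get_state();print(s['clock'],s['tool_pos'],s['finger_gap'])
for n in('wrist','side','top'):
    im,K,W=snap(n,'f_'+n);h=cv2.cvtColor(im,cv2.COLOR_RGB2HSV)
    m=cv2.inRange(h,(6,110,60),(20,255,255));q=proj(K,W,(.4615,-.2092,.18));k=m*0;r=70 if n=='wrist' else 14
    a,b=np.maximum(q-r,0).astype(int);k[b:b+2*r,a:a+2*r]=m[b:b+2*r,a:a+2*r];ys,xs=np.where(k)
    if len(xs):print(n,len(xs),'x',xs.min(),xs.max(),'y',ys.min(),ys.max(),'mean',xs.mean().round(2),ys.mean().round(2))
    # handle corners: across = stand y
    e=np.array([.1426,.9898,0])*.024;c=np.array([.4615,-.2092,0])
    for z,v in((.215,0),(.2,1),(.2,-1),(.16,1),(.16,-1)):print('  exp',z,v,proj(K,W,c+e*v+[0,0,z]).round(1))
E
python3 chk.py
```

```text
22.5 [ 0.46114101 -0.20926688  0.29531883] 0.785045399701204
wrist 784 x 229 278 y 163 232 mean 252.99 192.14
  exp 0.215 0 [253.5 202.3]
  exp 0.2 1 [227.5 197.3]
  exp 0.2 -1 [279.4 197.3]
  exp 0.16 1 [231.  186.4]
  exp 0.16 -1 [276.  186.4]
side 167 x 290 307 y 228 253 mean 297.81 239.11
  exp 0.215 0 [295.6 230.2]
  exp 0.2 1 [290.4 230.2]
  exp 0.2 -1 [300.8 239.2]
  exp 0.16 1 [290.2 241.7]
  exp 0.16 -1 [300.4 250.8]
top 5 x 338 341 y 217 219 mean 339.0 218.2
  exp 0.215 0 [339.  227.1]
  exp 0.2 1 [330.9 225.9]
  exp 0.2 -1 [345.4 228.1]
  exp 0.16 1 [328.8 225.8]
  exp 0.16 -1 [342.9 227.9]
```

The weight hangs where expected in the wrist and side views. I back off, wait, and check that it is still.

Emit:
drive_tool:
  delta_pos:
    - [-0.1, 0, -0.15]
    - [-0.2, 0, -0.25]
    - [-0.3, 0, -0.3]
    - [-0.3, 0, -0.3]
    - [-0.3, 0, -0.3]
    - [-0.3, 0, -0.3]
    - [-0.3, 0, -0.3]
    - [-0.3, 0, -0.3]
    - [-0.3, 0, -0.3]
    - [-0.3, 0, -0.3]
  spin: [0, 0, 0, 0, 0, 0, 0, 0, 0, 0]

```text
clock: 23.65
tool_pos: [0.4026, -0.2012, 0.3558]
tcp_rot: [-180.0, 0.0, -8.2]
wrist_force: [-0.3, -0.4, -0.0]
finger_gap: 0.778
finger_force: 0.0
```

Emit:
drive_tool:
  delta_pos:
    - [0, 0, 0]
    - [0, 0, 0]
    - [0, 0, 0]
    - [0, 0, 0]
    - [0, 0, 0]
    - [0, 0, 0]
    - [0, 0, 0]
    - [0, 0, 0]
    - [0, 0, 0]
    - [0, 0, 0]
  spin: [0, 0, 0, 0, 0, 0, 0, 0, 0, 0]

```text
clock: 24.65
tool_pos: [0.4025, -0.2012, 0.356]
tcp_rot: [180.0, -0.0, -8.2]
wrist_force: [-0.7, 0.3, -0.5]
finger_gap: 0.782
finger_force: 0.0
```

```bash
python3 - <<'E'
from h import *
L=[]
for i in range(12):
    im,K,W=snap('wrist','g%d'%i);h=cv2.cvtColor(im,cv2.COLOR_RGB2HSV)
    m=cv2.inRange(h,(6,110,60),(22,255,255));q=proj(K,W,(.4615,-.2092,.18));a,b=np.maximum(q-55,0).astype(int);ys,xs=np.where(m[b:b+110,a:a+110]);L.append((xs.mean().round(2),ys.mean().round(2)))
print(L,q); print(bot.get_state()['clock'])
b,Ks,Ws=snap('side','s9'); a=load('side0')[0]
d=np.abs(b.astype(int)-a).max(2)>70
n,l,st,c=cv2.connectedComponentsWithStats(d.astype(np.uint8))
for i in range(1,n):
    if st[i,4]>25:print('changed',st[i],c[i].round())
E
python3 chk.py | grep -v top
```

```text
[(np.float64(55.95), np.float64(52.34)), (np.float64(54.9), np.float64(52.18)), (np.float64(55.89), np.float64(52.27)), (np.float64(56.0), np.float64(52.25)), (np.float64(54.85), np.float64(52.29)), (np.float64(55.8), np.float64(52.27)), (np.float64(55.0), np.float64(52.16)), (np.float64(55.9), np.float64(52.26)), (np.float64(54.98), np.float64(52.2)), (np.float64(54.93), np.float64(52.26)), (np.float64(56.01), np.float64(52.21)), (np.float64(55.91), np.float64(52.21))] [252.99942233 127.85118201]
25.25
changed [209  45  10   5  29] [213.  47.]
changed [ 258   48   39  138 2743] [276. 110.]
changed [  21   51   93   47 2058] [62. 67.]
changed [71 83  7 19 39] [74. 92.]
changed [ 58 106  26  42 499] [ 73. 123.]
changed [  84  106   57   48 1232] [111. 134.]
changed [ 102  189   42   80 1515] [130. 228.]
changed [   0  190   66  100 3874] [ 25. 249.]
changed [ 88 198   8  16  42] [ 91. 207.]
changed [202 202  26  22 342] [214. 212.]
changed [112 231  11  17  91] [118. 238.]
changed [286 231  18  38 476] [295. 251.]
changed [ 128  272   65   34 1497] [157. 290.]
changed [ 57 277  48  20 346] [ 74. 286.]
changed [   8  285   83   94 4122] [ 45. 337.]
changed [290 288  11   8  54] [295. 291.]
changed [273 300  13   6  50] [278. 303.]
changed [138 348   8   7  28] [142. 352.]
25.3 [ 0.40251113 -0.20122202  0.35600184] 0.7789538918646227
wrist 528 x 231 275 y 95 134 mean 252.9 124.4
  exp 0.215 0 [253.  129.2]
  exp 0.2 1 [230.7 128.6]
  exp 0.2 -1 [275.3 128.6]
  exp 0.16 1 [233.4 127.2]
  exp 0.16 -1 [272.7 127.1]
side 162 x 290 307 y 228 253 mean 297.67 239.12
  exp 0.215 0 [295.6 230.2]
  exp 0.2 1 [290.4 230.2]
  exp 0.2 -1 [300.8 239.2]
  exp 0.16 1 [290.2 241.7]
  exp 0.16 -1 [300.4 250.8]
  exp 0.215 0 [339.  227.1]
  exp 0.2 1 [330.9 225.9]
  exp 0.2 -1 [345.4 228.1]
  exp 0.16 1 [328.8 225.8]
  exp 0.16 -1 [342.9 227.9]
```

The weight hangs still. Apart from the arm and its shadow, only the orange weight's old and new places changed. I hand in.

```bash
python3 -c "
from plant import bot
print(bot.job_done())"
```

```text
the job is handed in; nothing more can be done
None
```

The orange test weight is hanging upright and still by its handle on the red hook, with the gripper clear of it. The other weights, the bars, the jar and the screwdriver were left where they were, and I handed the job in at about 25 s; no verdict came back.

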